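Prove three candle holders on the flat plate

ROBOT

A 7-joint arm with a two-finger parallel gripper is mounted at the origin on the work surface. World frame = base frame: x ahead of the robot, y to its left, z up, the work surface at z = 0. Lengths are in m, angles in rad, forces in N, time in s.
With the tool pointing down it reaches from about 0.425 to 0.925 m from the base axis. Payload 6.8 kg.
Tool frame: the origin (TCP) lies on the centre line of the jaws, within the pads' length; the fingertips stand 14 mm ahead of it and the grasp point (between the pads) lies 5 mm behind it (r.nose_length is the distance from the TCP to the fingertips, in m); z points along the fingers, y is the direction in which the jaws open and shut (so a half turn about z gives the same grasp; the last joint's range is limited). The gripper opens to 85 mm and grips with 20 to 120 N. Pads are 22 mm wide; open, the fingers measure 114 mm over their backs; the gripper's body (76 mm by 85 mm) begins 54 mm behind the grasp point. The pads swing forward as they close: fully open they stand 13 mm farther back than shut.
Start: joints at [-1.253, 0.477, 0.022, 1.555, -0.011, 1.109, -0.083], TCP at [0.279, 0.615, 0.245] pointing down, gripper open.
Joint ranges: [-2.96, 2.96], [-0.34, 2.1], [-1.41, 1.46], [0.24, 2.44], [-1.37, 4.51], [0.17, 1.92], [-2.96, 2.96]. Speed limits (rad/s): [2.39, 2.39, 3.14, 3.14, 3.14, 3.14, 3.14].

INTERFACE

Orientations are given as a rotation vector (axis times angle).
In Python, from bench import r, imaging, look_for, outline_of gives the robot as it stands. The module is installed in compiled form; this text tells all that it offers.
- The arm moves only by the tool carry_out, never from a script. Its arguments are lists of equal length, an entry for each row: "offset": the shift along the tool's x, y, z as a fraction of full scale, a list of three; "turn": the turn, a rotation vector about the tool's x, y, z as a fraction of full scale, a list of three. A call has 1 to 8 rows; each row is the pose to reach, as a shift and turn from the pose commanded when the call began, along the tool's axes at that moment; what a row does not reach only later rows make up. Full scale, the value 1, is 0.5 m for a shift and 1.5 rad for a turn. A row lasts 1/10 s, in which the tool goes at most 50 mm and 8.59 degrees, less where a joint would pass 70% of its speed; a pose out of reach is approached as far as the arm can. A call with a number of a shift or a turn outside -1 to 1 is refused whole. A call with a gripper value outside its range is refused whole. "hand" is the closure, from 0 (fully open) to 1 (shut), set as the call begins (left out, the last holds). The fingers move at their own pace and stop on an object; "force" is the grip in N (left out, the last holds). Time passes only in rows, so rows that repeat a pose let the fingers close. It gives the time, the measured TCP pose, the force and the opening at its end, in the units of the state.
- r.get_obs(): the state, without advancing time (a new reading comes with each control period).
- imaging.grab_frame(name): name is "scene" or "top" or "wrist"; returns a dict with "pixels" (384x512x3 uint8, red, green, blue), "fx", "fy", "cx", "cy" (pixels), "R" (3x3) and "t" (3): a world point X has camera coordinates R X + t. Camera axes: x right, y down, z forward; pixel columns grow to the right and rows downward; lengths in m; the calibration is good to about 2 mm. A picture is of the moment at which its call begins. There is no depth.
- r.hand_in(): hands the job in, once; it reports no verdict.
Trained networks look in the newest picture that a camera, given by its name, has taken for a name from the list of things; names that differ only in an ending like _2 or _b are one class to them, and where a whole thing is asked for, a point or a joint stands for the part that bears it (a point fixed in the world has none). Each returns a list of dicts, best first, with "score" (0 to 1); they miss things now and then, are a little off and sometimes report something else, mostly with a low value. They report only what shows in the picture. A call takes as long as a camera call. They do not tell look-alikes from the thing itself.
- look_for(query, camera): "xyz" ([x, y, z] in m, in the coordinates of the camera as it stood for that picture, good to about 4 mm: the middle of the surface that is visible of it).
- outline_of(query, camera): "region" (384x512 bool, what is visible of it).
The state is a dict: "clock": time; "joints": joint angles; "qvel": joint speeds; "tau": joint torques, N m; "tcp_pos": TCP position; "orientation": TCP orientation; "contact_force": force on the tool from outside, world axes, zero at the start; "moment": the same for the moment, N m; "grip_width": finger opening in m.
Only numpy, scipy, OpenCV 4.12 (cv2) and the standard library are available. Lean on these libraries where they do the work, as an engineer would, in place of code of your own. Each camera call takes 0.05 s, during which the arm holds its last target. There are 200 camera calls.

TASK

Prove the three silver candle holders standing on the steel plate, one at a time: press down on the rim of the base to feel whether the holder rocks, then, before trying the next, stand it upright in the blue-lined wooden tray if it was steady, or in the bare steel tray if it rocked. Set the holders down, do not drop or topple them, and leave the hammer, the punch pot and the silver strip where they lie.

Things in the scene. Friction and masses are not known exactly. Their poses are not given: they have to be found in the camera images.
- holder_a: one of three like silver candle holders: round base 80 mm across and 10 mm high with a flat top, upright socket 26 mm across in its middle, up to 50 mm. Origin: centre of the underside, z up; 125 to 210 g. Starts level on the plate. Good ones sit on a foot 74 mm across; in faulty ones the foot has sprung 4 mm up, leaving it level on a flat 16 mm across. How many are faulty is not known
- holder_b: one of three like silver candle holders: round base 80 mm across and 10 mm high with a flat top, upright socket 26 mm across in its middle, up to 50 mm. Origin: centre of the underside, z up; 125 to 210 g. Starts level on the plate. Good ones sit on a foot 74 mm across; in faulty ones the foot has sprung 4 mm up, leaving it level on a flat 16 mm across. How many are faulty is not known
- holder_c: one of three like silver candle holders: round base 80 mm across and 10 mm high with a flat top, upright socket 26 mm across in its middle, up to 50 mm. Origin: centre of the underside, z up; 125 to 210 g. Starts level on the plate. Good ones sit on a foot 74 mm across; in faulty ones the foot has sprung 4 mm up, leaving it level on a flat 16 mm across. How many are faulty is not known
- plate: flat ground steel plate, fixed, 250 mm (x) by 320 mm (y), its top 25 mm above the bench; origin: centre of its underside, on the bench. A good holder on it stays firm when the rim of its base is pressed about 35 mm from the middle; a faulty one gives way below 2 N and leans about 0.13 rad, so that a blunt fingertip there sinks 2 to 3 mm, is then firm, and rights itself when let go. From above the two kinds look alike
- lined_tray: shallow rectangular tray, fixed, 210 mm (x) by 200 mm (y) outside, walls 6 mm thick and 16 mm high, inner floor 5 mm above the bench; origin: centre of the underside. Brown wood with a blue cloth-covered floor: for the holders that stand steady
- steel_tray: shallow rectangular tray, fixed, 210 mm (x) by 200 mm (y) outside, walls 6 mm thick and 16 mm high, inner floor 5 mm above the bench; origin: centre of the underside. Bare grey steel: for the holders that rock
- hammer: chasing hammer lying on the bench beyond the plate, 250 mm long, steel head 71 mm wide, pale wood handle along its x; origin under its middle; leave alone
- punch_pot: copper pot of steel punches, 84 mm across, 128 mm high with the punches; origin: centre of the underside; leave alone
- strip: flat chased silver strip lying on the bench, 18 by 150 (along its y) by 4 mm; origin: centre of the underside; leave alone
Not all that is in view belongs to the job. Leave any yellow look-alike of the holder_c alone. Leave any orange look-alike of the holder_b alone.

How it is judged:
By the outcome, as a careful person would: the job done as asked, in the order asked, and still so for the second after the job is handed in, with the robot touching nothing.
It also fails if it takes over 72 s, if anything falls off the work surface, if the arm or the gripper's body presses on something with over 40 N, if the wrist force passes 120 N, or if a joint passes its speed limit or range.

## Working session

There is one attempt and no reset: what is moved stays moved. The work goes in short steps, Python scripts to look and compute and a tool call to move; the robot and the scene stay as the last step left them, time stands still between calls to the robot, and variables do not carry over. Pictures are saved under pics/ and viewed, about 8 in all and at most 12, crops included, and the job is handed in when it is done.

Besides the shell and the picture viewer there is one more tool, called after "Emit:" as name(argument=value, ...) on one line, values as JSON. carry_out: Moves the arm, as the interface text tells. Shift numbers are shares of 0.5 m and turn numbers shares of 1.5 rad, none past 1 either way. Its arguments: {"type":"object","properties":{"offset":{"type":"array","items":{"type":"array","items":{"type":"number","minimum":-1,"maximum":1}}},"turn":{"type":"array","items":{"type":"array","items":{"type":"number","minimum":-1,"maximum":1}}},"hand":{"type":"number"},"force":{"type":"number"}},"required":["offset","turn"]}

```bash
mkdir -p pics; cat > h.py <<'E'
import numpy as np, cv2
from bench import r, imaging, look_for, outline_of
def world(f,p): return f["R"].T@(np.array(p)-f["t"])
def ray(f,u,v,z):
    d=f["R"].T@np.array([(u-f["cx"])/f["fx"],(v-f["cy"])/f["fy"],1]); c=-f["R"].T@f["t"]
    return c+d*(z-c[2])/d[2]
def proj(f,X):
    c=f["R"]@np.array(X)+f["t"]; return f["fx"]*c[0]/c[2]+f["cx"],f["fy"]*c[1]/c[2]+f["cy"]
def save(f,n): cv2.imwrite("pics/"+n,f["pixels"][:,:,::-1])
E
python3 - <<'E'
from h import *
np.set_printoptions(precision=4,suppress=True)
o=r.get_obs(); print(o, r.nose_length)
ims=[]
for cam in ("top","scene"):
    f=imaging.grab_frame(cam); save(f,cam+"0.png"); print(cam,-f["R"].T@f["t"],f["fx"])
    for q in ("holder_a","plate","lined_tray","steel_tray","hammer","punch_pot","strip"):
        for d in look_for(q,cam): print(q,round(d["score"],2),world(f,d["xyz"]),np.round(proj(f,world(f,d["xyz"]))))
E
```

```text
{'clock': 0.0, 'joints': array([-1.2531,  0.4778,  0.0224,  1.5564, -0.0115,  1.1093, -0.0831]), 'qvel': array([ 0.0004, -0.002 ,  0.0007,  0.0003,  0.0007,  0.0004, -0.0008]), 'tau': array([ -0.0007, -59.6439,   1.6079, -28.1218,   0.0126,   0.0091,
         0.0001]), 'tcp_pos': array([0.2786, 0.6142, 0.2443]), 'orientation': array([-0.6637, -3.0704,  0.0029]), 'contact_force': array([-0.1174, -0.3167,  0.5604]), 'moment': array([-0.024 , -0.0008,  0.0098]), 'grip_width': 0.0855345902953319} 0.014
top [0.3759 0.0189 1.1318] 441.5374242878792
holder_a 0.91 [0.8146 0.0669 0.0065] [238. 104.]
holder_a 0.87 [ 0.477  -0.1225  0.0329] [309. 231.]
holder_a 0.84 [ 0.3242 -0.1039  0.0102] [300. 293.]
holder_a 0.79 [0.4786 0.0962 0.0387] [222. 228.]
plate 0.63 [ 0.5472 -0.0125  0.0205] [266. 203.]
lined_tray 0.96 [0.5138 0.3248 0.005 ] [133. 213.]
steel_tray 0.74 [ 0.4625 -0.3124  0.005 ] [382. 240.]
hammer 0.83 [ 0.8057 -0.0571  0.0163] [285. 107.]
punch_pot 0.8 [0.756  0.233  0.0544] [172. 117.]
strip 0.65 [ 0.74   -0.2671  0.0031] [362. 135.]
scene [ 1.3226 -0.3486  0.6293] 493.14019434646946
holder_a 0.86 [0.8284 0.0571 0.0129] [332. 280.]
holder_a 0.8 [ 0.3363 -0.11    0.011 ] [158. 165.]
holder_a 0.73 [ 0.6018 -0.0229  0.0359] [237. 210.]
holder_a 0.66 [0.4964 0.0876 0.0329] [263. 173.]
plate 0.89 [ 0.5835 -0.0407  0.0241] [226. 211.]
lined_tray 0.61 [0.5198 0.32   0.0013] [353. 168.]
steel_tray 0.91 [ 0.477  -0.3269  0.0068] [ 73. 224.]
hammer 0.7 [ 0.8381 -0.0636  0.0225] [273. 302.]
strip 0.9 [ 0.7432 -0.2757  0.0019] [132. 310.]
```

View pics/top0.png

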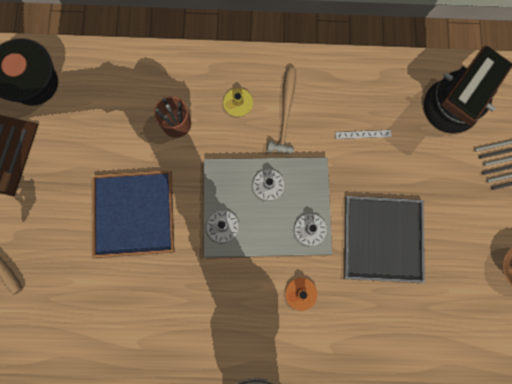

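View pics/scene0.png

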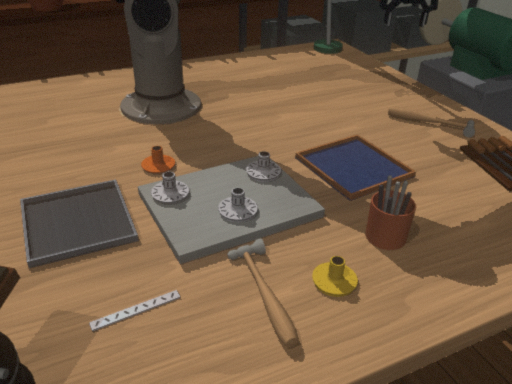

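The top view shows the three silver holders on the plate at about px (222,226), (269,184) and (311,229). The blue tray is at (133,213), the steel tray at (384,238), and the yellow and orange look-alikes are off the plate at (238,101) and (300,293). The scene view agrees. Next I fit positions from the masks.

```bash
cat >> h.py <<'E'
from scipy.optimize import minimize
from scipy.spatial.transform import Rotation as Ro
A=np.linspace(0,2*np.pi,48,endpoint=False); C=np.c_[np.cos(A),np.sin(A)]
def model(f,x,y,zb):
    S=4; m=np.zeros((384*S,512*S),np.uint8)
    for R,z0,z1 in ((.04,0.004,.01),(.013,.01,.05)):
        P=[proj(f,(x+R*c[0],y+R*c[1],zb+z)) for z in (z0,z1) for c in C]
        cv2.fillConvexPoly(m,cv2.convexHull(np.round((np.array(P)+.5)*S-.5).astype(np.int32)),1)
    return cv2.resize(m.astype(np.float32),(512,384),interpolation=cv2.INTER_AREA)
def fit(f,reg,x,y,zb):
    g=reg.astype(np.float32)
    c=lambda p:-np.minimum(model(f,*p,zb),g).sum()/np.maximum(model(f,*p,zb),g).sum()
    s=minimize(c,(x,y),method="Nelder-Mead",options=dict(initial_simplex=[(x,y),(x+.008,y),(x,y+.008)],xatol=2e-4))
    return s.x,-s.fun
def off(p0,R0,p):  # shift fractions in tool axes
    return np.round(R0.T@(np.array(p)-p0)/.5,4)
E
python3 - <<'E'
from h import *
np.set_printoptions(precision=4,suppress=True)
print(Ro.from_rotvec(r.get_obs()["orientation"]).as_matrix())
for cam in ("top","scene"):
    f=imaging.grab_frame(cam)
    for d in outline_of("holder_a",cam):
        v,u=np.nonzero(d["region"]); p=ray(f,u.mean(),v.mean(),.04); 
        print(cam,round(d["score"],2),d["region"].sum(),u.mean(),v.mean(),*fit(f,d["region"],p[0],p[1],.025))
    for q,z in (("lined_tray",.016),("steel_tray",.016),("plate",.025)):
        for d in outline_of(q,cam)[:1]:
            cs,_=cv2.findContours(d["region"].astype(np.uint8),0,1); b=cv2.boxPoints(cv2.minAreaRect(max(cs,key=len)))
            if cam=="top":
                w=np.array([ray(f,*c,z)[:2] for c in b]); print(q,w.mean(0),w.tolist())
f=imaging.grab_frame("wrist"); save(f,"w0.png"); print("wrist",-f["R"].T@f["t"],f["R"])
E
```

```text
[[-0.9107  0.413   0.    ]
 [ 0.413   0.9107  0.    ]
 [-0.      0.     -1.    ]]
top 0.74 779 222.2002567394095 225.53273427471117 [0.4848 0.0951] 0.938809335231781
top 0.73 807 300.52540272614624 293.63073110285006 [ 0.324  -0.1009] 0.9105088710784912
top 0.68 784 268.11607142857144 184.4094387755102 [ 0.5926 -0.0169] 0.9613586664199829
top 0.65 746 309.94772117962464 229.39812332439678 [ 0.4816 -0.1244] 0.9048630595207214
top 0.65 667 237.6566716641679 101.10644677661169 [0.8138 0.0687] 0.9174982905387878
lined_tray [0.5118 0.326 ] [[0.6104109685511521, 0.44579569351642845], [0.627542525394351, 0.2331354625969265], [0.41225992339833545, 0.20973979108368346], [0.39704338841851067, 0.4154878385399781]]
steel_tray [ 0.4654 -0.316 ] [[0.3608015457538743, -0.20621417518851298], [0.5723297182288034, -0.21608291519402179], [0.5702197653582711, -0.4293554453123338], [0.35805509280867387, -0.41230130262130554]]
plate [ 0.5382 -0.0147] [[0.6565707472569884, 0.15529856229827413], [0.6716295176203472, -0.17544097785518395], [0.4184502335882167, -0.17824495428677717], [0.4059730898641875, 0.1395663609017584]]
scene 0.93 1342 334.72503725782417 277.7332339791356 [0.842  0.0508] 0.9114058613777161
scene 0.78 628 157.76433121019107 161.11783439490446 [ 0.3596 -0.1147] 0.8963786363601685
scene 0.72 689 263.50072568940493 168.50507982583454 [0.4847 0.0935] 0.9399965405464172
scene 0.65 911 237.66081229418222 206.9034028540066 [ 0.5933 -0.0186] 0.9492824673652649
scene 0.59 763 169.55963302752295 189.63040629095676 [ 0.4793 -0.1243] 0.8945515751838684
scene 0.15 7231 75.26026828930992 222.67528695892685 [ 0.5635 -0.3769] 0.1810537725687027
wrist [0.204  0.6491 0.3749] [[ 0.4134  0.9106 -0.0002]
 [ 0.8627 -0.3916  0.3199]
 [ 0.2912 -0.1324 -0.9474]]
```

Emit:
carry_out(offset=[[-0.8667,-0.7489,0.25],[-0.8667,-0.7489,0.25],[-0.8667,-0.7489,0.25],[-0.8667,-0.7489,0.25],[-0.8667,-0.7489,0.25],[-0.8667,-0.7489,0.25],[-0.8667,-0.7489,0.25],[-0.8667,-0.7489,0.25]], turn=[[0,0,-0.284],[0,0,-0.284],[0,0,-0.284],[0,0,-0.284],[0,0,-0.284],[0,0,-0.284],[0,0,-0.284],[0,0,-0.284]], hand=1, force=30)

```text
clock: 2.15
tcp_pos: [0.4433, 0.2582, 0.16]
orientation: [-0.0, 3.141, 0.001]
contact_force: [1.2, 0.3, 0.1]
grip_width: -0.0002
```

Emit:
carry_out(offset=[[-0.151,-0.328,0.1],[-0.151,-0.328,0.1],[-0.151,-0.328,0.1],[-0.151,-0.328,0.1],[-0.151,-0.328,0.1],[-0.151,-0.328,0.1]], turn=[[0,0,0],[0,0,0],[0,0,0],[0,0,0],[0,0,0],[0,0,0]])

```text
clock: 2.75
tcp_pos: [0.5183, 0.0951, 0.1098]
orientation: [-0.003, -3.141, 0.0]
contact_force: [-0.5, 1.4, 0.4]
grip_width: -0.0
```

Emit:
carry_out(offset=[[0,0,0.06],[0,0,0.1],[0,0,0.115],[0,0,0.115],[0,0,0.115],[0,0,0.115]], turn=[[0,0,0],[0,0,0],[0,0,0],[0,0,0],[0,0,0],[0,0,0]])

```text
clock: 3.35
tcp_pos: [0.5188, 0.0965, 0.0536]
orientation: [-0.001, 3.14, 0.001]
contact_force: [0.0, -1.0, 0.4]
grip_width: -0.0003
```

```bash
python3 - <<'E'
from h import *
o=r.get_obs(); print(o["tcp_pos"],o["contact_force"])
f=imaging.grab_frame("wrist"); g=imaging.grab_frame("scene")
cv2.imwrite("pics/p1.png",np.hstack([f["pixels"],cv2.resize(g["pixels"][110:240,140:313],(512,384))])[:,:,::-1][:, ::1])
im=cv2.imread("pics/p1.png"); cv2.imwrite("pics/p1.png",cv2.resize(im,(800,300)))
E
```

```text
[0.51884591 0.09653672 0.05359787] [ 0.03649714 -0.97808669  0.36755882]
```

View pics/p1.png

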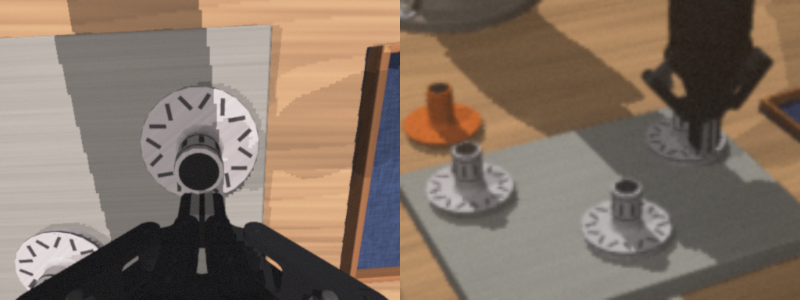

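Emit:
carry_out(offset=[[0,0,0.003],[0,0,0.003]], turn=[[0,0,0],[0,0,0]])

```text
clock: 3.65
tcp_pos: [0.5181, 0.0959, 0.0511]
orientation: [-0.0, 3.141, 0.0]
contact_force: [-0.2, 0.4, -0.9]
grip_width: -0.0002
```

Emit:
carry_out(offset=[[0,0,0.002],[0,0,0.002]], turn=[[0,0,0],[0,0,0]])

```text
clock: 3.85
tcp_pos: [0.518, 0.0959, 0.0499]
orientation: [0.0, -3.141, 0.0]
contact_force: [-0.4, 0.6, -0.1]
grip_width: 0.0002
```

Emit:
carry_out(offset=[[0,0,0.002],[0,0,0.002]], turn=[[0,0,0],[0,0,0]])

```text
clock: 4.05
tcp_pos: [0.5181, 0.0959, 0.0491]
orientation: [0.0, -3.142, -0.0]
contact_force: [-1.5, -0.1, 2.9]
grip_width: 0.0003
```

Emit:
carry_out(offset=[[0,0,0.001],[0,0,0.001],[0,0,0.001]], turn=[[0,0,0],[0,0,0],[0,0,0]])

```text
clock: 4.35
tcp_pos: [0.5182, 0.0959, 0.0491]
orientation: [-0.0, 3.142, 0.0]
contact_force: [-2.4, -0.8, 8.3]
grip_width: 0.0003
```

Emit:
carry_out(offset=[[0,0,0.001],[0,0,0.001],[0,0,0.001]], turn=[[0,0,0],[0,0,0],[0,0,0]])

```text
clock: 4.65
tcp_pos: [0.5182, 0.0959, 0.049]
orientation: [0.0, 3.141, 0.0]
contact_force: [-4.1, -0.8, 14.1]
grip_width: -0.0001
```

Emit:
carry_out(offset=[[0,0,-0.08],[0,0,-0.146],[0,0,-0.146],[0.067,-0.001,-0.146],[0.067,-0.001,-0.146],[0.067,-0.001,-0.1],[0.067,-0.001,-0.06],[0.067,-0.001,-0.06]], turn=[[0,0,0],[0,0,0],[0,0,0],[0,0,0],[0,0,0],[0,0,0],[0,0,0],[0,0,0]], hand=0.35)

```text
clock: 5.45
tcp_pos: [0.4828, 0.0949, 0.0756]
orientation: [0.001, -3.137, 0.002]
contact_force: [-0.4, -0.4, 0.1]
grip_width: 0.0553
```

Emit:
carry_out(offset=[[0,0,0.02],[0,0,0.04],[0,0,0.04],[0,0,0.04]], turn=[[0,0,0],[0,0,0],[0,0,0],[0,0,0]])

```text
clock: 5.85
tcp_pos: [0.4846, 0.0954, 0.058]
orientation: [0.0, -3.141, 0.0]
contact_force: [0.0, -0.3, 0.2]
grip_width: 0.0553
```

Emit:
carry_out(offset=[[0,0,0],[0,0,0],[0,0,0],[0,0,0],[0,0,0]], turn=[[0,0,0],[0,0,0],[0,0,0],[0,0,0],[0,0,0]], hand=1, force=40)

```text
clock: 6.35
tcp_pos: [0.485, 0.0955, 0.0586]
orientation: [-0.0, 3.141, 0.001]
contact_force: [-1.8, -0.4, 5.4]
grip_width: 0.0249
```

Emit:
carry_out(offset=[[0,0,-0.06],[0,0,-0.12],[-0.01,0.08,-0.12],[-0.02,0.16,-0.12],[-0.03,0.25,-0.12],[-0.04,0.34,-0.12],[-0.05,0.43,-0.12],[-0.054,0.5,-0.12]], turn=[[0,0,0],[0,0,0],[0,0,0],[0,0,0],[0,0,0],[0,0,0],[0,0,0],[0,0,0]])

```text
clock: 7.15
tcp_pos: [0.511, 0.3486, 0.1177]
orientation: [0.003, -3.141, -0.001]
contact_force: [0.5, -0.6, -1.4]
grip_width: 0.0248
```

Emit:
carry_out(offset=[[0,0.049,0],[0,0.049,0.05],[0,0.049,0.1],[0,0.049,0.13],[0,0.049,0.13],[0,0.049,0.13]], turn=[[0,0,0],[0,0,0],[0,0,0],[0,0,0],[0,0,0],[0,0,0]])

```text
clock: 7.75
tcp_pos: [0.5118, 0.3697, 0.0532]
orientation: [-0.0, -3.142, 0.0]
contact_force: [0.2, 0.6, -1.4]
grip_width: 0.0249
```

Emit:
carry_out(offset=[[0,0,0.01],[0,0,0.02],[0,0,0.027],[0,0,0.027]], turn=[[0,0,0],[0,0,0],[0,0,0],[0,0,0]])

```text
clock: 8.15
tcp_pos: [0.5113, 0.3698, 0.0392]
orientation: [0.0, -3.141, 0.001]
contact_force: [-0.0, 0.3, -1.6]
grip_width: 0.0249
```

Emit:
carry_out(offset=[[0,0,0.001],[0,0,0.002],[0,0,0.002]], turn=[[0,0,0],[0,0,0],[0,0,0]])

```text
clock: 8.45
tcp_pos: [0.5117, 0.37, 0.0387]
orientation: [-0.0, 3.141, 0.0]
contact_force: [0.3, 0.7, -2.2]
grip_width: 0.0248
```

Emit:
carry_out(offset=[[0,0,0.001],[0,0,0.002],[0,0,0.002]], turn=[[0,0,0],[0,0,0],[0,0,0]])

```text
clock: 8.75
tcp_pos: [0.5117, 0.37, 0.0386]
orientation: [-0.0, 3.141, 0.0]
contact_force: [-2.8, -1.9, 7.6]
grip_width: 0.0252
```

Emit:
carry_out(offset=[[0,0,-0.002],[0,0,-0.002],[0,0,-0.002],[0,0,-0.002],[0,0,-0.03],[0,0,-0.08],[0,0,-0.16],[0,0,-0.2]], turn=[[0,0,0],[0,0,0],[0,0,0],[0,0,0],[0,0,0],[0,0,0],[0,0,0],[0,0,0]], hand=0.3)

```text
clock: 9.55
tcp_pos: [0.5129, 0.3708, 0.1416]
orientation: [0.0, 3.138, 0.005]
contact_force: [0.8, 0.4, -0.5]
grip_width: 0.0599
```

```bash
python3 - <<'E'
from h import *
np.set_printoptions(precision=4,suppress=True)
o=r.get_obs(); print(o["tcp_pos"],o["contact_force"],o["joints"])
f=imaging.grab_frame("top")
for d in outline_of("holder_a","top"):
    v,u=np.nonzero(d["region"]); p=ray(f,u.mean(),v.mean(),.04); zb=.005 if p[1]>.2 else .025
    print(round(d["score"],2),d["region"].sum(),u.mean(),v.mean(),*fit(f,d["region"],p[0],p[1],zb))
g=imaging.grab_frame("scene")
cv2.imwrite("pics/p2.png",np.hstack([cv2.resize(f["pixels"],(400,300)),cv2.resize(g["pixels"],(400,300))])[:,:,::-1])
E
```

```text
[0.5129 0.3708 0.1416] [ 0.7509  0.4032 -0.4536] [-0.7614  0.5148  0.0498  1.7579 -0.0321  0.8652  0.8735]
0.86 868 300.7569124423963 293.37672811059906 [ 0.3246 -0.1025] 0.9596368670463562
0.79 736 268.0883152173913 184.5625 [ 0.5919 -0.0165] 0.9335924983024597
0.74 673 237.67904903417534 101.54383358098069 [0.8113 0.0684] 0.9233210682868958
0.68 796 310.0150753768844 229.03140703517587 [ 0.482 -0.124] 0.9431443214416504
0.68 374 362.2085561497326 133.92780748663102 [ 0.7303 -0.2346] 0.23291540145874023
0.67 607 115.54200988467875 216.27182866556836 [0.5088 0.3694] 0.7396016120910645
```

View pics/p2.png

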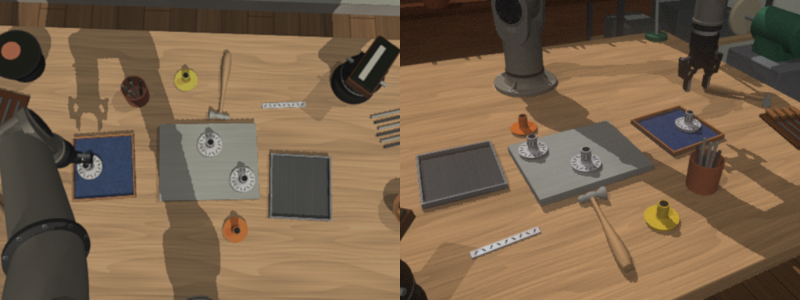

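The first holder stands upright in the blue tray (left picture, 89,166) and nothing else has moved. On to the far holder.

Emit:
carry_out(offset=[[-0.03,-0.1,0],[-0.06,-0.2,0],[-0.09,-0.3,0],[-0.12,-0.4,0],[-0.15,-0.5,0],[-0.18,-0.6,0],[-0.21,-0.7,0],[-0.227,-0.776,0]], turn=[[0,0,0],[0,0,0],[0,0,0],[0,0,0],[0,0,0],[0,0,0],[0,0,0],[0,0,0]], hand=1)

```text
clock: 10.5
tcp_pos: [0.6237, -0.0157, 0.1365]
orientation: [0.001, -3.14, -0.0]
contact_force: [1.6, -0.1, 0.3]
grip_width: 0.0003
```

Emit:
carry_out(offset=[[0,0,0.0],[0,0,0.0],[0,0,0.05],[0,0,0.08],[0,0,0.08],[0,0,0.08]], turn=[[0,0,0],[0,0,0],[0,0,0],[0,0,0],[0,0,0],[0,0,0]])

```text
clock: 11.1
tcp_pos: [0.6237, -0.0127, 0.0971]
orientation: [0.003, -3.14, -0.0]
contact_force: [-0.6, -0.1, -0.5]
grip_width: -0.0002
```

Emit:
carry_out(offset=[[-0.005,-0.007,0],[-0.005,-0.007,0.05],[-0.005,-0.007,0.08],[-0.005,-0.007,0.088],[-0.005,-0.007,0.088],[-0.005,-0.007,0.088]], turn=[[0,0,0],[0,0,0],[0,0,0],[0,0,0],[0,0,0],[0,0,0]])

```text
clock: 11.7
tcp_pos: [0.6271, -0.0174, 0.0541]
orientation: [-0.0, 3.141, 0.0]
contact_force: [0.8, -0.7, -0.1]
grip_width: 0.0001
```

```bash
python3 - <<'E'
from h import *
f=imaging.grab_frame("wrist"); cv2.imwrite("pics/w3.png",f["pixels"][:,:,::-1])
for _ in range(3):
    imaging.grab_frame("top"); o=r.get_obs(); print(o["tcp_pos"],o["contact_force"])
E
```

```text
[ 0.62724114 -0.01737502  0.05438526] [-0.04357487  0.54396917 -0.09757285]
[ 0.62717593 -0.01736203  0.05434538] [ 0.75428    -0.69225839  0.76557933]
[ 0.6270462  -0.01734418  0.05420775] [ 0.14898012 -0.21221526  0.51455684]
```

View pics/w3.png

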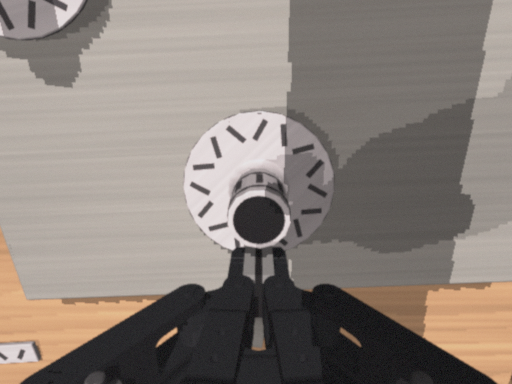

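The socket (258,215) lines up with the closed fingers (258,260). Now the press, in small steps.

Emit:
carry_out(offset=[[0,0,0.004],[0,0,0.008],[0,0,0.008]], turn=[[0,0,0],[0,0,0],[0,0,0]])

```text
clock: 12.2
tcp_pos: [0.6265, -0.0174, 0.0493]
orientation: [0.0, -3.141, -0.0]
contact_force: [0.7, -0.2, 0.2]
grip_width: -0.0002
```

Emit:
carry_out(offset=[[0,0,0.002],[0,0,0.002],[0,0,0.002]], turn=[[0,0,0],[0,0,0],[0,0,0]])

```text
clock: 12.5
tcp_pos: [0.6266, -0.0174, 0.0491]
orientation: [0.0, -3.141, -0.0]
contact_force: [-2.8, 0.1, 6.0]
grip_width: -0.0002
```

Emit:
carry_out(offset=[[0,0,0.002],[0,0,0.002],[0,0,0.002]], turn=[[0,0,0],[0,0,0],[0,0,0]])

```text
clock: 12.8
tcp_pos: [0.6266, -0.0173, 0.0491]
orientation: [0.0, -3.142, -0.001]
contact_force: [-4.6, -0.3, 14.1]
grip_width: 0.0003
```

Firm at 0.049 m, so this one is steady too. Now the grasp.

Emit:
carry_out(offset=[[0,0,-0.08],[0,0,-0.146],[0,0,-0.146],[0.068,0,-0.146],[0.068,0,-0.146],[0.068,0,-0.1],[0.068,0,-0.06],[0.068,0,-0.06]], turn=[[0,0,0],[0,0,0],[0,0,0],[0,0,0],[0,0,0],[0,0,0],[0,0,0],[0,0,0]], hand=0.35)

```text
clock: 13.6
tcp_pos: [0.5905, -0.0173, 0.0746]
orientation: [0.001, -3.136, 0.0]
contact_force: [-0.6, 0.5, 0.2]
grip_width: 0.0556
```

Emit:
carry_out(offset=[[0,0,0.02],[0,0,0.04],[0,0,0.04],[0,0,0.04]], turn=[[0,0,0],[0,0,0],[0,0,0],[0,0,0]])

```text
clock: 14.0
tcp_pos: [0.5926, -0.0174, 0.0575]
orientation: [0.0, -3.141, 0.0]
contact_force: [-0.2, 0.6, -0.0]
grip_width: 0.0554
```

Emit:
carry_out(offset=[[0,0,0],[0,0,0],[0,0,0],[0,0,0],[0,0,0]], turn=[[0,0,0],[0,0,0],[0,0,0],[0,0,0],[0,0,0]], hand=1, force=40)

```text
clock: 14.5
tcp_pos: [0.5931, -0.0173, 0.0582]
orientation: [-0.0, 3.141, 0.0]
contact_force: [-0.7, 0.5, 5.5]
grip_width: 0.0249
```

Emit:
carry_out(offset=[[0,0,-0.06],[0,0,-0.12],[0.01,0.08,-0.12],[0.02,0.17,-0.12],[0.03,0.26,-0.12],[0.04,0.35,-0.12],[0.06,0.45,-0.12],[0.072,0.54,-0.12]], turn=[[0,0,0],[0,0,0],[0,0,0],[0,0,0],[0,0,0],[0,0,0],[0,0,0],[0,0,0]])

```text
clock: 15.3
tcp_pos: [0.5552, 0.2546, 0.117]
orientation: [0.001, -3.14, 0.0]
contact_force: [0.8, 0.7, -2.1]
grip_width: 0.0245
```

Emit:
carry_out(offset=[[0,0.057,0],[0,0.057,0],[0,0.057,0.05],[0,0.057,0.1],[0,0.057,0.13],[0,0.057,0.13],[0,0.057,0.13]], turn=[[0,0,0],[0,0,0],[0,0,0],[0,0,0],[0,0,0],[0,0,0],[0,0,0]])

```text
clock: 16.0
tcp_pos: [0.5568, 0.2807, 0.0527]
orientation: [-0.0, -3.141, 0.0]
contact_force: [0.3, 1.0, -0.9]
grip_width: 0.0247
```

Emit:
carry_out(offset=[[0,0,0.01],[0,0,0.02],[0,0,0.028],[0,0,0.028]], turn=[[0,0,0],[0,0,0],[0,0,0],[0,0,0]])

```text
clock: 16.4
tcp_pos: [0.5566, 0.2811, 0.0383]
orientation: [-0.0, 3.142, 0.0]
contact_force: [0.8, -0.4, -1.3]
grip_width: 0.0246
```

Emit:
carry_out(offset=[[0,0,0.001],[0,0,0.0015],[0,0,0.0015]], turn=[[0,0,0],[0,0,0],[0,0,0]])

```text
clock: 16.7
tcp_pos: [0.5565, 0.2811, 0.0382]
orientation: [-0.0, 3.142, 0.0]
contact_force: [-2.1, -1.1, 3.9]
grip_width: 0.0251
```

Emit:
carry_out(offset=[[0,0,-0.001],[0,0,-0.001],[0,0,-0.001],[0,0,-0.001],[0,0,-0.03],[0,0,-0.08],[0,0,-0.16],[0,0,-0.2]], turn=[[0,0,0],[0,0,0],[0,0,0],[0,0,0],[0,0,0],[0,0,0],[0,0,0],[0,0,0]], hand=0.3)

```text
clock: 17.5
tcp_pos: [0.558, 0.2818, 0.142]
orientation: [0.0, 3.138, 0.004]
contact_force: [1.0, 0.5, 0.6]
grip_width: 0.0598
```

Emit:
carry_out(offset=[[0.01,-0.1,0],[0.02,-0.2,0],[0.03,-0.3,0],[0.04,-0.4,0],[0.05,-0.5,0],[0.06,-0.6,0],[0.07,-0.7,0],[0.083,-0.8,0]], turn=[[0,0,0],[0,0,0],[0,0,0],[0,0,0],[0,0,0],[0,0,0],[0,0,0],[0,0,0]], hand=1)

```text
clock: 18.3
tcp_pos: [0.5154, -0.1187, 0.1391]
orientation: [-0.0, 3.14, 0.0]
contact_force: [0.7, -0.1, -0.7]
grip_width: -0.0001
```

Emit:
carry_out(offset=[[0,-0.01,0],[0,-0.01,0],[0,-0.01,0.05],[0,-0.01,0.08],[0,-0.01,0.08],[0,-0.01,0.08]], turn=[[0,0,0],[0,0,0],[0,0,0],[0,0,0],[0,0,0],[0,0,0]])

```text
clock: 18.9
tcp_pos: [0.5159, -0.1202, 0.0982]
orientation: [-0.004, 3.142, 0.001]
contact_force: [0.0, 0.5, -0.0]
grip_width: -0.0002
```

Emit:
carry_out(offset=[[0,-0.0055,0],[0,-0.0055,0.05],[0,-0.0055,0.08],[0,-0.0055,0.094],[0,-0.0055,0.094],[0,-0.0055,0.094]], turn=[[0,0,0],[0,0,0],[0,0,0],[0,0,0],[0,0,0],[0,0,0]])

```text
clock: 19.5
tcp_pos: [0.516, -0.1246, 0.0515]
orientation: [-0.0, 3.14, -0.0]
contact_force: [0.4, 0.3, 0.2]
grip_width: -0.0002
```

```bash
python3 - <<'E'
from h import *
np.set_printoptions(precision=4,suppress=True)
f=imaging.grab_frame("wrist"); save(f,"w4.png"); g=imaging.grab_frame("scene"); save(g,"s4.png")
cv2.imwrite("pics/p4.png",np.hstack([cv2.resize(f["pixels"],(400,300)),cv2.resize(g["pixels"],(400,300))])[:,:,::-1])
imaging.grab_frame("top"); o=r.get_obs(); print(o["tcp_pos"],o["contact_force"])
E
```

```text
[ 0.516  -0.1246  0.0516] [ 0.3896  0.416  -0.6157]
```

View pics/p4.png

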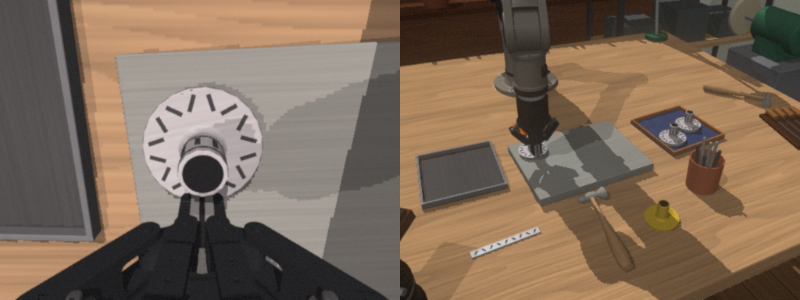

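Both proved holders stand upright in the blue tray (about 675,130 and 687,120). The fingers line up with the third socket (203,173). Now the press.

Emit:
carry_out(offset=[[0,0,0.002],[0,0,0.004],[0,0,0.004]], turn=[[0,0,0],[0,0,0],[0,0,0]])

```text
clock: 19.95
tcp_pos: [0.5155, -0.1245, 0.0488]
orientation: [-0.0, 3.141, -0.0]
contact_force: [1.0, -0.6, 0.5]
grip_width: -0.0001
```

Emit:
carry_out(offset=[[0,0,0.002],[0,0,0.002],[0,0,0.002]], turn=[[0,0,0],[0,0,0],[0,0,0]])

```text
clock: 20.25
tcp_pos: [0.5156, -0.1245, 0.0478]
orientation: [-0.0, 3.141, -0.0]
contact_force: [1.1, -0.0, 0.7]
grip_width: -0.0
```

Emit:
carry_out(offset=[[0,0,0.002],[0,0,0.002],[0,0,0.002]], turn=[[0,0,0],[0,0,0],[0,0,0]])

```text
clock: 20.55
tcp_pos: [0.5156, -0.1245, 0.0468]
orientation: [-0.0, 3.141, -0.0]
contact_force: [1.0, -0.3, 1.0]
grip_width: 0.0001
```

Emit:
carry_out(offset=[[0,0,0.002],[0,0,0.002],[0,0,0.002]], turn=[[0,0,0],[0,0,0],[0,0,0]])

```text
clock: 20.85
tcp_pos: [0.5158, -0.1245, 0.0463]
orientation: [-0.0, 3.141, 0.0]
contact_force: [-0.2, 0.3, 7.5]
grip_width: 0.0001
```

```bash
python3 - <<'E'
from h import *
np.set_printoptions(precision=4,suppress=True)
f=imaging.grab_frame("wrist"); g=cv2.imread("pics/w4.png")
cv2.imwrite("pics/p5.png",np.hstack([cv2.resize(g,(400,300)),cv2.resize(f["pixels"],(400,300))[:,:,::-1]]))
o=r.get_obs(); print(o["tcp_pos"],o["contact_force"])
E
```

```text
[ 0.5158 -0.1245  0.0464] [-0.4619  0.6785  7.4478]
```

View pics/p5.png

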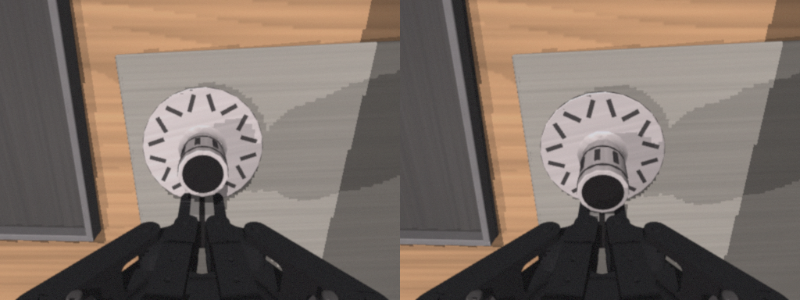

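The third holder sank about 2.7 mm at around 1 N, then went firm. The right-hand picture shows the socket leaning, from (203,173) to (603-400,190). It rocks, so I let it right itself gently.

Emit:
carry_out(offset=[[0,0,-0.002],[0,0,-0.004],[0,0,-0.006],[0,0,-0.008],[0,0,-0.02],[0,0,-0.08],[0,0,-0.15],[0,0,-0.15]], turn=[[0,0,0],[0,0,0],[0,0,0],[0,0,0],[0,0,0],[0,0,0],[0,0,0],[0,0,0]])

```text
clock: 21.7
tcp_pos: [0.5181, -0.1251, 0.1249]
orientation: [0.0, 3.134, -0.001]
contact_force: [0.3, -0.2, 0.2]
grip_width: -0.0
```

Emit:
carry_out(offset=[[0.035,0,0],[0.069,0,0],[0.069,0,0],[0.069,0,0.05],[0.069,0,0.085],[0.069,0,0.085]], turn=[[0,0,0],[0,0,0],[0,0,0],[0,0,0],[0,0,0],[0,0,0]], hand=0.35)

```text
clock: 22.3
tcp_pos: [0.4798, -0.1241, 0.0764]
orientation: [0.001, -3.138, -0.001]
contact_force: [0.6, 0.5, 0.1]
grip_width: 0.0558
```

```bash
python3 - <<'E'
from h import *
f=imaging.grab_frame("wrist"); save(f,"w6.png"); o=r.get_obs(); print(o["tcp_pos"],o["contact_force"])
E
```

```text
[ 0.48054029 -0.12429557  0.07743512] [0.32651071 0.40956347 0.45638835]
```

View pics/w6.png

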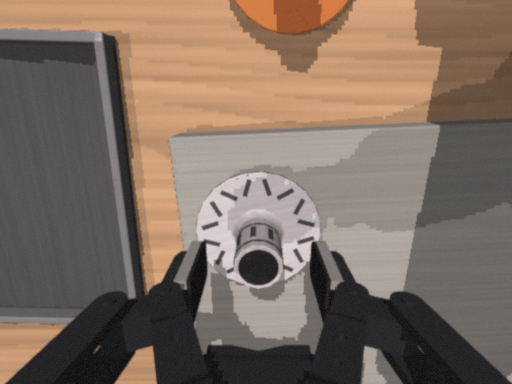

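It has righted itself, and the socket (259,262) is centred between the pads. Grasping.

Emit:
carry_out(offset=[[0,0,0.02],[0,0,0.039],[0,0,0.039],[0,0,0.039]], turn=[[0,0,0],[0,0,0],[0,0,0],[0,0,0]])

```text
clock: 22.75
tcp_pos: [0.4808, -0.1245, 0.0586]
orientation: [0.0, -3.141, -0.0]
contact_force: [-0.2, -0.5, 0.1]
grip_width: 0.0552
```

Emit:
carry_out(offset=[[0,0,0],[0,0,0],[0,0,0],[0,0,0],[0,0,0]], turn=[[0,0,0],[0,0,0],[0,0,0],[0,0,0],[0,0,0]], hand=1, force=40)

```text
clock: 23.25
tcp_pos: [0.4812, -0.1245, 0.0592]
orientation: [-0.0, 3.141, 0.0]
contact_force: [-1.0, 0.9, 5.7]
grip_width: 0.0248
```

Emit:
carry_out(offset=[[0,0,-0.06],[0,0,-0.12],[0.005,-0.08,-0.12],[0.01,-0.16,-0.12],[0.015,-0.25,-0.12],[0.022,-0.33,-0.12],[0.022,-0.383,-0.12],[0.022,-0.383,-0.12]], turn=[[0,0,0],[0,0,0],[0,0,0],[0,0,0],[0,0,0],[0,0,0],[0,0,0],[0,0,0]])

```text
clock: 24.05
tcp_pos: [0.4684, -0.321, 0.1187]
orientation: [-0.01, -3.141, 0.005]
contact_force: [-1.2, 0.9, -2.4]
grip_width: 0.0245
```

Emit:
carry_out(offset=[[0,0,0.05],[0,0,0.1],[0,0,0.13],[0,0,0.13],[0,0,0.13]], turn=[[0,0,0],[0,0,0],[0,0,0],[0,0,0],[0,0,0]])

```text
clock: 24.55
tcp_pos: [0.4701, -0.3156, 0.0539]
orientation: [0.001, -3.141, -0.0]
contact_force: [-0.9, 0.4, -1.3]
grip_width: 0.0245
```

Emit:
carry_out(offset=[[0,0,0.01],[0,0,0.02],[0,0,0.028],[0,0,0.028],[0,0,0.028]], turn=[[0,0,0],[0,0,0],[0,0,0],[0,0,0],[0,0,0]])

```text
clock: 25.05
tcp_pos: [0.4699, -0.316, 0.0397]
orientation: [0.0, -3.141, -0.0]
contact_force: [-0.3, -0.8, -2.1]
grip_width: 0.0249
```

Emit:
carry_out(offset=[[0,0,0.001],[0,0,0.0015],[0,0,0.0015]], turn=[[0,0,0],[0,0,0],[0,0,0]])

```text
clock: 25.35
tcp_pos: [0.47, -0.3161, 0.0393]
orientation: [-0.0, 3.141, -0.0]
contact_force: [-1.3, 0.8, 1.7]
grip_width: 0.0249
```

Touching. Release, lift and check.

Emit:
carry_out(offset=[[0,0,0],[0,0,0],[0,0,0],[0,0,0],[0,0,-0.03],[0,0,-0.08],[0,0,-0.16],[0,0,-0.25]], turn=[[0,0,0],[0,0,0],[0,0,0],[0,0,0],[0,0,0],[0,0,0],[0,0,0],[0,0,0]], hand=0.3)

```text
clock: 26.15
tcp_pos: [0.4691, -0.3156, 0.1655]
orientation: [0.0, -3.14, -0.001]
contact_force: [0.6, -1.0, -0.5]
grip_width: 0.0596
```

Emit:
carry_out(offset=[[0,0.1,-0.1],[0,0.2,-0.2],[0,0.3,-0.2],[0,0.4,-0.2],[0,0.5,-0.2],[0,0.6,-0.2],[0,0.6,-0.2],[0,0.6,-0.2]], turn=[[0,0,0],[0,0,0],[0,0,0],[0,0,0],[0,0,0],[0,0,0],[0,0,0],[0,0,0]])

```text
clock: 26.95
tcp_pos: [0.4698, -0.0108, 0.2653]
orientation: [-0.013, 3.14, 0.003]
contact_force: [0.2, -0.8, 0.2]
grip_width: 0.0597
```

```bash
python3 - <<'E'
from h import *
np.set_printoptions(precision=4,suppress=True)
f=imaging.grab_frame("top"); g=imaging.grab_frame("scene")
for d in outline_of("holder_a","top"):
    v,u=np.nonzero(d["region"]); p=ray(f,u.mean(),v.mean(),.03)
    print(round(d["score"],2),d["region"].sum(),*fit(f,d["region"],p[0],p[1],.005))
print(r.get_obs()["tcp_pos"],r.get_obs()["contact_force"])
cv2.imwrite("pics/p7.png",np.vstack([np.hstack([cv2.resize(f["pixels"],(400,300)),cv2.resize(g["pixels"],(400,300))]),np.hstack([cv2.resize(f["pixels"][150:300,80:280],(400,300)),cv2.resize(g["pixels"][140:290,0:200],(400,300))])])[:,:,::-1])
E
```

```text
0.84 820 [0.5109 0.3699] 0.9628410935401917
0.7 736 [0.5555 0.2829] 0.9281659126281738
0.69 779 [ 0.4705 -0.3143] 0.959621787071228
0.66 647 [0.8203 0.0695] 0.9221717119216919
[ 0.4698 -0.0169  0.2647] [ 0.4651 -0.51   -0.1693]
```

View pics/p7.png

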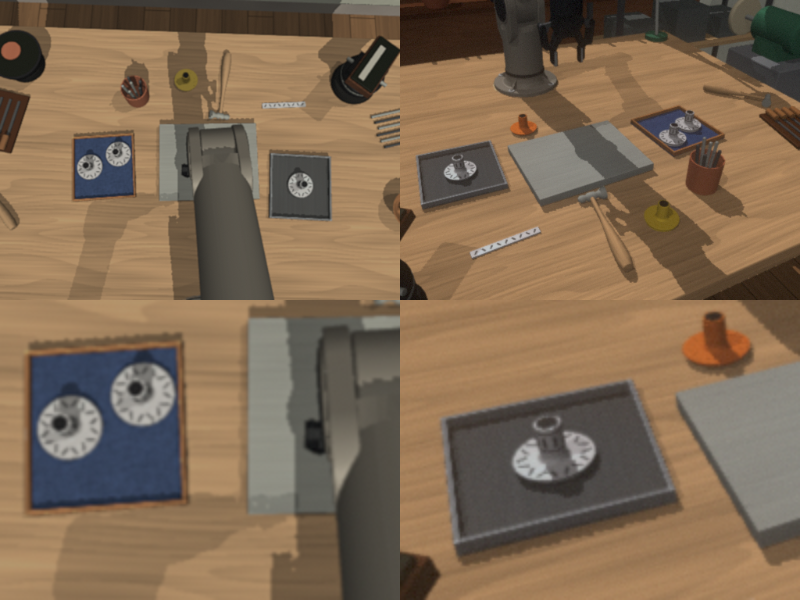

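All three holders stand upright and clear of the walls: two in the blue tray (89,166 and 118,153) and one in the steel tray (300,183). The hammer, pot, strip and look-alikes have not moved. Handing in.

```bash
python3 -c "
from h import *
print(r.hand_in(), r.get_obs()['clock'])"
```

```text
the job is handed in; nothing more can be done
the job is handed in; nothing more can be done
```

I proved all three holders one at a time, put each in its tray before trying the next, and handed the job in. The clock read about 27 s at the last move.

| Holder, by place on the plate | Press on the rim | Result | Where it stands now |
|---|---|---|---|
| Near left (y ≈ +0.09) | Firm at 0.049 m up to 14 N | Steady | Blue-lined tray |
| Far (y ≈ −0.02) | Firm at 0.049 m up to 14 N | Steady | Blue-lined tray |
| Near right (y ≈ −0.12) | Sank about 2.7 mm at around 1 N, then firm; the wrist picture showed it leaning, then upright again when let go | Rocked | Bare steel tray |

The last top and scene pictures show all three upright and clear of the tray walls. Their fitted positions are within about 2 mm of where I set them down. The gripper was touching nothing, and the hammer, punch pot, strip and both look-alikes appear unmoved. No check failed or disagreed. In the last look the network missed the orange look-alike, but it is in the scene picture where it started.

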